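# Press the try square into the corner and hold the post square

### The arm

A 7-joint arm with a two-finger parallel gripper is mounted at the origin on the work surface. World frame = base frame: x ahead of the robot, y to its left, z up, the work surface at z = 0. Lengths are in m, angles in rad, forces in N, time in s.
With the tool pointing down it reaches from about 0.425 to 1.025 m from the base axis. Payload 9.4 kg.
Tool frame: the origin (TCP) lies on the mounting face of the last link; the fingertips stand 186 mm ahead of it and the grasp point (between the pads) lies 167 mm ahead of it; z points along the fingers, y is the line along which they close (so a half turn about z gives the same grasp; the last joint's range is limited). The gripper opens to 93 mm and grips with 3 to 60 N. Pads are 15 mm wide; open, the fingers measure 128 mm over their backs; the gripper's body (75 mm by 188 mm) begins 65 mm behind the grasp point.
Start: joints at [1.033, 0.599, -0.003, 1.599, 0.002, 0.943, -0.08], TCP at [0.322, -0.649, 0.405] pointing down, gripper open.
Joint ranges: [-2.57, 2.57], [-0.35, 1.97], [-1.29, 1.29], [0.11, 2.56], [-1.05, 4.19], [0.11, 1.86], [-2.63, 2.63]. Speed limits (rad/s): [2.22, 2.22, 3.01, 3.01, 3.14, 3.14, 3.14].

### API

Orientations are given as a unit quaternion [w, x, y, z].
In Python, from rig import get_state, grab_frame, hand_in, search_frame, regions_of, spot_point gives the robot as it stands. The module is installed in compiled form; this text tells all that it offers.
- The arm moves only by the shell command python3 -m pendant 'ROWS' [OPENING] [FORCE]. ROWS is a JSON object of lists of equal length, an entry for each row: "offset": the shift along the tool's x, y, z in units of 30 mm (1.0 is 30 mm), a list of three; "rotation": the turn, a rotation vector about the tool's x, y, z in rad, a list of three. In form: {"offset": [[x, y, z], ...], "rotation": [[ax, ay, az], ...]}. A call has 1 to 8 rows; each row shifts and turns the commanded pose from where the row before left it, along the tool's axes as they then stand; what a row does not reach is not made up. A row lasts 1/10 s, in which the tool goes at most 50 mm and 8.59 degrees, less where a joint would pass 70% of its speed; a pose out of reach is approached as far as the arm can. A call is refused whole if a number of a shift passes 1 or a number of a turn 0.15, either way. A call with a gripper value outside its range is refused whole. OPENING is the opening, from 0 (shut) to 1 (fully open), set as the call begins (- or left out, the last holds). The fingers move at their own pace and stop on an object; FORCE is the grip in N (left out, the last holds). Time passes only in rows, so rows that do not move let the fingers close. It gives the time, the measured TCP pose, the force, the opening and the grip force at its end, in the units of the state.
- get_state(): the state, without advancing time (a new reading comes with each control period).
- grab_frame(name): name is "scene" or "side" or "wrist"; returns a dict with "frame" (420x560x3 uint8, red, green, blue), "depth" (420x560 float32, m along the optical axis (not along the pixel's ray), 0 where there is no reading), "K" (3x3 intrinsics, pixels), "distortion" ([k1, k2, p1, p2, k3] as OpenCV has them; the pictures are not rectified), "rvec" (rotation vector, rad) and "tvec" (3), from world to camera coordinates, as OpenCV has them. Camera axes: x right, y down, z forward; pixel columns grow to the right and rows downward; lengths in m; the calibration is good to about 2 mm. A picture is of the moment at which its call begins.
- hand_in(): hands the job in; it is judged then, once.
Trained networks look in a picture, given as the dict that the camera call returned (one of the last four; its "shot" number tells which), for a name from the list of things; names that differ only in an ending like _2 or _b are one class to them, and where a whole thing is asked for, a point or a joint stands for the part that bears it (a point fixed in the world has none). Each returns a list of dicts, best first, with "score" (0 to 1); they miss things now and then, are a little off and sometimes report something else, mostly with a low value. They report only what shows in the picture. A call takes as long as a camera call. They do not tell look-alikes from the thing itself.
- search_frame(target, picture): "rect" ([left, top, width, height] in pixels, round what is visible of it).
- regions_of(target, picture): "pixels" (420x560 bool, what is visible of it) and "rect" ([left, top, width, height] in pixels, round what is visible of it).
- spot_point(target, picture): "pixel" ([column, row] in pixels: a listed point, or the origin of a listed thing).
The state is a dict: "clock": time; "joint_pos": joint angles; "qd": joint speeds; "effort": joint torques, N m; "ee_pos": TCP position; "tcp_rot": TCP orientation; "contact_force": force on the tool from outside, world axes, zero at the start; "torque": the same for the moment, N m; "gripper_width": opening from 0.0 (shut) to 1.0 (fully open); "grip_force": force on a finger pad.
Only numpy, scipy, OpenCV 4.12 (cv2) and the standard library are available. Lean on these libraries where they do the work, as an engineer would, in place of code of your own. Each camera call takes 0.05 s, during which the arm holds its last target. There are 200 camera calls.

### The job

The post of this panel stand has only its first bolt in and leans in over the base board. Pick up the try square by its stock, press it into the inside corner so that its stock sits flat on the base board and its blade lies flat against the post, which brings the post up square, and finish while still gripping it there with both faces pressed tight, in line with the board, ready for a partner to put in the second bolt. Let only the square touch the post, do not push the post past square, and leave everything else on the table where it lies.

Things in the scene. Friction and masses are not known exactly. Their poses are not given: they have to be found in the camera images.
- square: The only try square, loose, 0.3 to 0.5 kg: aluminium stock 140 long, 20 thick, 38 mm high, standing, with a steel blade (36 wide, 3 mm thick) rising from one end to 170 mm. Origin: centre of the stock's underside; x along it to the blade end (heel), y across, z up. Blade at x = 34 to 70 mm; its outer edge is flush with the stock's end, x = 70 mm. Grip the stock across its 20 mm, behind the blade
- square_heel (a point): The outside corner (heel) of the square, where the underside meets the blade's outer edge: x = 70 mm, y = 0, z = 0 in the square's frame, same axes
- base_board: Pine base board of the stand, 300 mm long, 90 mm wide, its flat top 24 mm above the table; fast to the table (on a non-slip mat). Origin: under its centre, at table height; x along its length towards the post, z up. From the post's inner face at x = 70 mm the top is bare to the far end at x = -150 mm
- corner (a point): The inside corner where the top of the base board meets the plane of the post's inner face when the post is square: x = 70 mm, y = 0, z = 24 mm in the base board's frame, same axes
- post_bolt (a point): Pine post 45 x 45 mm, foot 6 mm above the board, top 235 mm above the table, in a steel shoe whose two 3 mm cheeks clasp its sides, not its inner face. This point is on its pivot bolt, which lies level across the board, 40 mm above the board's top; z up the post; its inner face is on its -x side, 22.5 mm from the bolt
- post (a joint): Lean of the post about its bolt, rad: 0 = square to the board, positive = top leaning in over the corner (to the base board's -x), negative = past square. Starts between 0.06 and 0.16. Stiff friction (about 0.15 N m, no spring): it stays where it is left, and yields to 1 to 2 N near the top of the blade
- panel: Bystander: black solar panel with an aluminium frame lying flat, 174 x 116 x 8 mm; origin under its centre, x along the long side
- battery: Bystander: block battery 27 x 18 mm standing 48 mm high near the base board; origin under its centre
- tape_roll: Bystander: roll of black tape lying flat, 62 mm across, 19 mm high, near the square; origin under its centre
- scissors: Bystander: scissors lying flat, about 165 mm long, 76 mm over the handles, 9 mm high; origin under their pivot, x towards the points
- marker: Bystander: marker pen lying flat, 136 mm long, 13 mm thick; origin under its centre, x along it
- screwdriver: Bystander: screwdriver lying flat, 200 mm long, handle 26 mm thick; origin under its middle, x towards the tip
- bolt_tin: Bystander: shallow round tin of bolts, 76 mm across, 24 mm high; origin under its centre
Things that resemble listed ones, but are neither listed nor needed, are in the scene too. Of the things shaped like the square, the aluminium one is meant.

How it is judged:
By the outcome, as a careful person would: the job done as asked, in the order asked, and still so for the second after the job is handed in, while the arm keeps its last pose, push and grip.
It also fails if it takes over 51 s, if anything falls off the work surface, if the arm or the gripper's body presses on something with over 40 N, if the wrist force passes 120 N, or if a joint passes its speed limit or range.

## Working session

There is one attempt and no reset: what is moved stays moved. The work goes in short steps, Python scripts to look and compute and a shell command to move; the robot and the scene stay as the last step left them, time stands still between calls to the robot, and variables do not carry over. Pictures are saved under pics/ and viewed, at most 10 in all, crops included, and the job is handed in when it is done.

```bash
mkdir -p pics; cat > h.py <<'E'
import numpy as np, cv2
from scipy.spatial.transform import Rotation as R
from rig import *
def save(p,name): cv2.imwrite('pics/'+name,p['frame'][:,:,::-1])
def world(p,uv,depth=None,z=None):
    """pixels -> world, by depth or by plane z"""
    uv=np.asarray(uv,float).reshape(-1,1,2)
    n=cv2.undistortPoints(uv,p['K'],np.array(p['distortion'])).reshape(-1,2)
    M=cv2.Rodrigues(np.array(p['rvec'],float))[0]; t=np.array(p['tvec'],float).ravel()
    r=np.c_[n,np.ones(len(n))]; o=-M.T@t; d=r@M
    s=np.asarray(depth).reshape(-1,1) if z is None else ((z-o[2])/d[:,2])[:,None]
    return o+s*d
def cloud(p,mask=None):
    m=p['depth']>0
    if mask is not None: m&=mask
    v,u=np.nonzero(m); return world(p,np.c_[u,v],p['depth'][v,u]),u,v
def pix(p,X): return cv2.projectPoints(np.array(X,float).reshape(-1,3),np.array(p['rvec'],float),np.array(p['tvec'],float),p['K'],np.array(p['distortion']))[0].reshape(-1,2)
E
python3 - <<'E'
from h import *
ps={n:grab_frame(n) for n in('scene','side')}
cv2.imwrite('pics/a.png',cv2.resize(np.vstack([ps['scene']['frame'],ps['side']['frame']]),(400*1,600))[:,:,::-1])
for n,p in ps.items():
    save(p,n+'0.png')
    for t in ('square','base_board','post','tape_roll','battery'):
        for r in regions_of(t,p)[:3]:
            X,u,v=cloud(p,r['pixels']); print(n,t,round(r['score'],2),r['rect'],len(u),np.median(X,0).round(3) if len(u) else '')
    for t in ('square_heel','corner','post_bolt','square'):
        print(n,t,[(round(r['score'],2),np.round(r['pixel'])) for r in spot_point(t,p)[:3]])
E
```

```text
scene square 0.98 [212.1, 173.8, 40.4, 45.0] 897 [ 0.587 -0.177  0.039]
scene square 0.94 [161.0, 148.8, 46.1, 50.8] 927 [ 0.642 -0.351  0.037]
scene square 0.24 [223.7, 245.6, 40.5, 28.2] 212 [ 0.697 -0.014  0.011]
scene base_board 0.87 [265.0, 224.0, 93.7, 87.1] 2922 [0.591 0.121 0.024]
scene base_board 0.34 [250.0, 185.1, 5.8, 12.6] 101 [ 0.485 -0.236  0.017]
scene base_board 0.19 [225.4, 244.5, 38.9, 27.5] 209 [ 0.691 -0.014  0.011]
scene square_heel [(0.63, array([245., 221.])), (0.6, array([206., 196.]))]
scene corner [(0.59, array([326., 275.]))]
scene post_bolt [(0.76, array([330., 268.]))]
scene square [(0.93, array([229., 214.]))]
side square 0.68 [293.1, 174.0, 12.2, 36.9] 264 [ 0.577 -0.172  0.037]
side square 0.65 [289.0, 135.4, 20.7, 52.5] 347 [ 0.628 -0.34   0.038]
side base_board 0.94 [204.7, 220.1, 96.4, 79.3] 2957 [0.553 0.141 0.024]
side post 0.6 [217.3, 185.5, 26.2, 91.7] 1994 [0.569 0.216 0.163]
side tape_roll 0.8 [322.9, 189.6, 15.4, 17.1] 210 [ 0.493 -0.245  0.017]
side tape_roll 0.35 [205.4, 221.8, 98.9, 76.9] 2908 [0.553 0.141 0.024]
side battery 0.74 [278.9, 257.8, 14.4, 21.6] 227 [0.466 0.154 0.028]
side square_heel []
side corner [(0.81, array([238., 264.])), (0.27, array([203., 322.]))]
side post_bolt [(0.94, array([230., 258.]))]
side square [(0.72, array([296., 203.])), (0.56, array([300., 175.]))]
```

View pics/scene0.png

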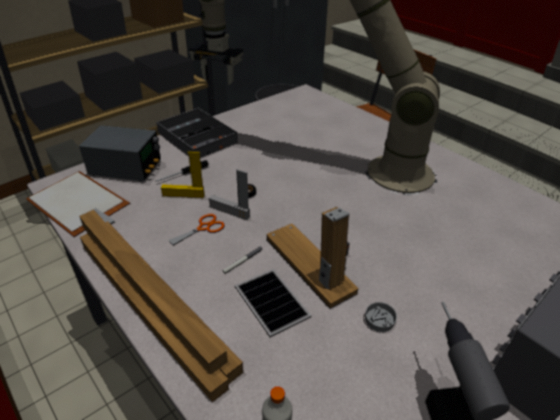

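View pics/side0.png

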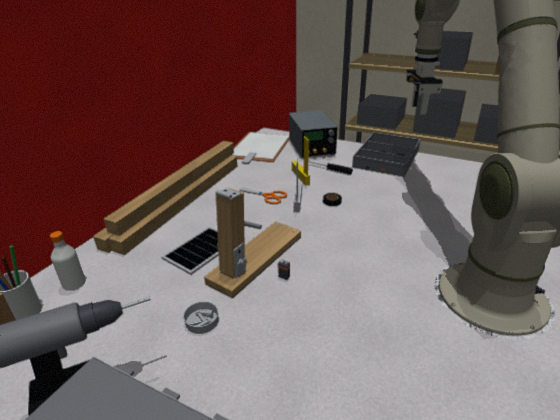

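Candidates: yellow square at scene (185,180) and grey one at (232,197). The grey one fits "aluminium stock, steel blade". I'll confirm it in a crop and fit its geometry.

```bash
cat > fit.py <<'E'
from h import *
def fit(pts):
    (c,s,a)=cv2.minAreaRect((pts*1000).astype(np.float32)); return np.round(c,1),np.round(s,1),round(a,1)
if __name__=='__main__':
    sq=[];bd=[];po=[]
    for n in('scene','side'):
        p=grab_frame(n)
        if n=='scene': cv2.imwrite('pics/crop.png',cv2.resize(p['frame'][140:320,150:370],None,fx=3.3,fy=3.3,interpolation=cv2.INTER_CUBIC)[:,:,::-1])
        X,u,v=cloud(p)
        k=(np.abs(X[:,0]-.587)<.12)&(np.abs(X[:,1]+.177)<.085)&(X[:,2]>.012)&(X[:,2]<.25)
        S=X[k]; lo=S[(S[:,2]>.028)&(S[:,2]<.041)]; hi=S[S[:,2]>.06]
        print(n,'stock',len(lo),fit(lo[:,:2]),'blade',len(hi),fit(hi[:,:2]),hi[:,2].max(),hi.mean(0).round(3))
        k=(X[:,0]>.4)&(X[:,0]<.75)&(X[:,1]>.0)&(X[:,1]<.35)
        B=X[k]; b=B[(B[:,2]>.019)&(B[:,2]<.029)]
        print(n,'board',len(b),fit(b[:,:2]),np.median(b[:,2]))
        t=B[(B[:,2]>.225)&(B[:,2]<.245)]; print('posttop',len(t),fit(t[:,:2]),np.median(t,0))
        for z in(.08,.12,.16,.2):
            t=B[abs(B[:,2]-z)<.01]; print(z,len(t),t.mean(0).round(4),fit(t[:,:2]))
        np.savez(n+'.npz',S=S,B=B)
        for nm in('corner','post_bolt'):
            for r in spot_point(nm,p)[:1]: print(nm,world(p,r['pixel'],z=.024 if nm=='corner' else .064))
E
python3 fit.py
```

```text
scene stock 217 (array([ 595.9, -206.1]), array([ 25.3, 123.5]), 21.4) blade 333 (array([ 581.6, -165.9]), array([11.2, 38.6]), 21.9) 0.17074104297671266 [ 0.581 -0.166  0.118]
scene board 1989 (array([543.9, 177.6]), array([355.2, 162.1]), 81.9) 0.024202969365713534
posttop 312 (array([580.2, 190.5]), array([49.4, 47.2]), 81.7) [0.58693127 0.19398495 0.23659054]
0.08 156 [0.5955 0.2141 0.0803] (array([594.3, 211.8]), array([33.7, 63.5]), 35.6)
0.12 156 [0.5932 0.21   0.1198] (array([593.6, 210.1]), array([32.6, 61.4]), 37.6)
0.16 176 [0.5925 0.2064 0.1603] (array([593.8, 205.8]), array([35. , 62.5]), 36.6)
0.2 193 [0.5915 0.2028 0.2003] (array([593.8, 201.6]), array([36. , 63.9]), 34.9)
corner [[0.58135849 0.17472362 0.024     ]]
post_bolt [[0.57727799 0.1977037  0.064     ]]
side stock 101 (array([ 591.7, -202.4]), array([ 21.2, 121.8]), 20.7) blade 67 (array([ 574.2, -159.2]), array([ 2.8, 28.1]), 16.9) 0.16922060492307378 [ 0.573 -0.155  0.119]
side board 1939 (array([539.7, 177.2]), array([358.5, 163.2]), 81.8) 0.02413579133510413
posttop 290 (array([577.9, 192.3]), array([49. , 47.8]), 82.0) [0.57053953 0.20710784 0.23584283]
0.08 194 [0.5694 0.2184 0.0797] (array([568.9, 216.8]), array([63.8, 35.8]), 40.1)
0.12 193 [0.5707 0.2146 0.12  ] (array([570.9, 214.5]), array([61.1, 32.9]), 33.9)
0.16 204 [0.5699 0.2108 0.1601] (array([569.6, 210.2]), array([61.5, 32.8]), 36.4)
0.2 220 [0.5694 0.2077 0.2001] (array([568.6, 207.3]), array([62.2, 35.1]), 37.4)
corner [[0.58227653 0.16983039 0.024     ]]
post_bolt [[0.57518554 0.21612755 0.064     ]]
```

View pics/crop.png

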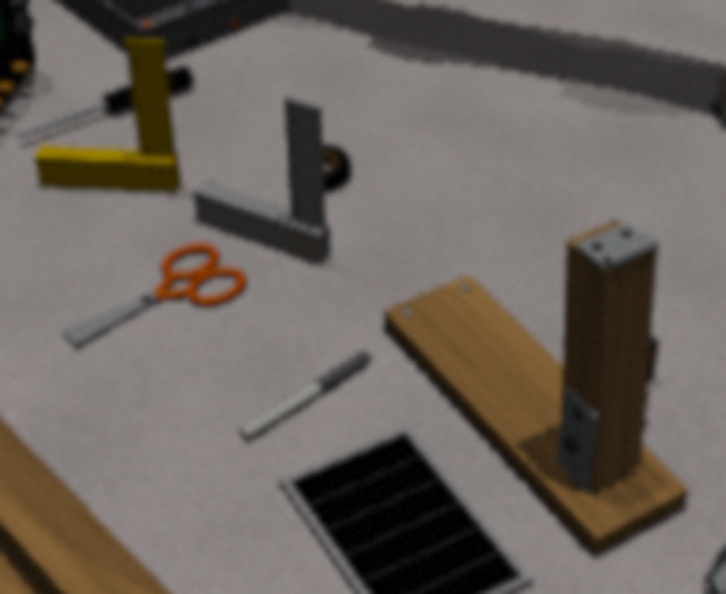

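Crop confirms: the grey one (crop (265,200)) has an aluminium stock and steel blade, heel on the right (+y) end; the other is yellow. Now a better board fit, plus tool pose.

```bash
python3 - <<'E'
from h import *
from fit import fit
s=get_state(); print(s['clock'],s['ee_pos'],R.from_quat(s['tcp_rot'],scalar_first=True).as_matrix().round(3).tolist(),s['contact_force'],s['gripper_width'])
from scipy.optimize import least_squares
for n in('scene','side'):
    d=np.load(n+'.npz');B=d['B'];S=d['S']
    b=B[(B[:,2]>.020)&(B[:,2]<.028)][:,:2]
    im=np.zeros((400,400),np.uint8); ij=((b-[.4,0])*1000).astype(int); im[ij[:,0].clip(0,399),ij[:,1].clip(0,399)]=1
    im=cv2.dilate(im,np.ones((7,7))); _,lab,st,_=cv2.connectedComponentsWithStats(im)
    L=lab[ij[:,0].clip(0,399),ij[:,1].clip(0,399)]; k=L==np.bincount(L[L>0]).argmax()
    q=b[k]; print(n,'board',len(q),fit(q),'2-98%:')
    for a in np.deg2rad([80,81,82,83,84]):
        e=np.array([np.cos(a),np.sin(a)]);f=np.array([-e[1],e[0]])
        l=np.percentile(q@f,[1,99]);m=np.percentile(q@e,[.5,99.5]); print(np.rad2deg(a),l,np.ptp(l),m,np.ptp(m))
    # stock direction
    lo=S[(S[:,2]>.032)&(S[:,2]<.042)][:,:2]; print('stocktop',len(lo),fit(lo),lo.mean(0))
    m=lo.mean(0);w=np.linalg.svd(lo-m)[2][0];print('dir',np.rad2deg(np.arctan2(w[1],w[0])),np.percentile((lo-m)@w,[0,2,98,100]))
E
```

```text
1.3 [ 0.32238803 -0.64935674  0.40469775] [[0.896, 0.445, -0.0], [0.445, -0.896, 0.0], [-0.0, -0.0, -1.0]] [0.35100321 0.35890104 0.28118755] 0.998194736312592
scene board 1860 (array([572.1, 129.9]), array([268.9,  92.7]), 81.9) 2-98%:
80.0 [-0.58765243 -0.49573674] 0.09191568415344081 [0.09586884 0.35967812] 0.2638092828911203
81.0 [-0.59043318 -0.50084459] 0.08958858621199428 [0.08673895 0.34988589] 0.2631469400936377
82.0 [-0.59372616 -0.50509317] 0.08863299179751105 [0.07758586 0.34016722] 0.26258135781009584
83.0 [-0.5976952  -0.50804805] 0.08964714403309859 [0.0684915  0.33069773] 0.2622062323088052
84.0 [-0.60263296 -0.51017586] 0.09245709919559697 [0.05920193 0.32121678] 0.2620148552676922
stocktop 195 (array([ 595.8, -206.2]), array([ 25. , 123.3]), 20.8) [ 0.59903842 -0.20600083]
dir 110.58796462162206 [-0.06066191 -0.05734019  0.06139675  0.06255799]
side board 1795 (array([568.6, 129.4]), array([272.2,  92.4]), 81.8) 2-98%:
80.0 [-0.58320264 -0.48963421] 0.09356842526345988 [0.09417388 0.36159357] 0.2674196939879232
81.0 [-0.58560491 -0.49495255] 0.09065235716958403 [0.08535839 0.35187597] 0.26651758387335656
82.0 [-0.58916759 -0.50015189] 0.0890156985912206 [0.07633018 0.34237442] 0.26604423654547826
83.0 [-0.5930764  -0.50274156] 0.09033484799154645 [0.06717969 0.33290909] 0.26572940845418214
84.0 [-0.59792748 -0.50466454] 0.09326294531822976 [0.05801117 0.32364355] 0.26563237901730796
stocktop 91 (array([ 592.1, -202.2]), array([ 20.2, 121.7]), 21.4) [ 0.58736014 -0.19466625]
dir 109.73697916773119 [-0.0695888  -0.06836328  0.05109838  0.05217775]
```

```bash
python3 -m pendant '{"offset":[[0.91,-0.52,0],[0.91,-0.52,0],[0.91,-0.52,0],[0.91,-0.52,0],[0.91,-0.52,0],[0.91,-0.52,0],[0.91,-0.52,0],[0.91,-0.52,0]],"rotation":[[0,0,0],[0,0,0],[0,0,0],[0,0,0],[0,0,0],[0,0,0],[0,0,0],[0,0,0]]}' 1
python3 -m pendant '{"offset":[[0.91,-0.52,0],[0.91,-0.52,0],[0.91,-0.52,0],[0.91,-0.52,0],[0.91,-0.52,0],[0.91,-0.52,0],[0.91,-0.52,0],[0.91,-0.52,0]],"rotation":[[0,0,0],[0,0,0],[0,0,0],[0,0,0],[0,0,0],[0,0,0],[0,0,0],[0,0,0]]}'
python3 -m pendant '{"offset":[[0,0,0],[0,0,0],[0,0,0],[0,0,0],[0,0,0],[0,0,0],[0,0,0]],"rotation":[[0,0,-0.147],[0,0,-0.147],[0,0,-0.147],[0,0,-0.147],[0,0,-0.147],[0,0,-0.147],[0,0,-0.147]]}'
python3 -m pendant '{"offset":[[0,0,0],[0,0,0],[0,0,0],[0,0,0],[0,0,0]],"rotation":[[0,0,-0.147],[0,0,-0.147],[0,0,-0.147],[0,0,0],[0,0,0]]}'
cat > look.py <<'E'
from h import *
import sys
s=get_state(); Rm=R.from_quat(s['tcp_rot'],scalar_first=True).as_matrix(); print(s['ee_pos'],Rm.round(3).tolist(),s['joint_pos'])
p=grab_frame('wrist'); save(p,sys.argv[1])
X,u,v=cloud(p); c=np.array([.596,-.208])
k=(np.hypot(*(X[:,:2]-c).T)<.1)&(X[:,2]>.03)&(X[:,2]<.043); lo=X[k]
k2=(np.hypot(*(X[:,:2]-c).T)<.12)&(X[:,2]>.06)&(X[:,2]<.18); hi=X[k2]
for n,q in(('stock',lo),('blade',hi)):
    if len(q)<20: print(n,len(q)); continue
    cc,ss,a=cv2.minAreaRect((q[:,:2]*1000).astype(np.float32)); m=q[:,:2].mean(0); w=np.linalg.svd(q[:,:2]-m,full_matrices=False)[2][0]; w*=np.sign(w[1])
    t=(q[:,:2])@w; print(n,len(q),np.round(cc,1),np.round(ss,1),'mean',m.round(4),np.median(q[:,2]).round(4),'dir',np.rad2deg(np.arctan2(w[1],w[0])),np.percentile(t,[1,99]).round(4),'lat',np.percentile(q[:,:2]@[-w[1],w[0]],[1,99]).round(4))
E
python3 look.py w1.png
```

```text
clock: 2.1
ee_pos: [0.4631, -0.4394, 0.4049]
tcp_rot: [0.0, 0.974, 0.228, 0.0]
contact_force: [0.8, -0.6, 0.5]
gripper_width: 1.003
grip_force: 0.0
clock: 2.9
ee_pos: [0.6033, -0.2305, 0.4049]
tcp_rot: [0.0, 0.974, 0.228, 0.0]
contact_force: [0.9, -0.4, 0.3]
gripper_width: 0.996
grip_force: 0.0
clock: 3.6
ee_pos: [0.6026, -0.2316, 0.4048]
tcp_rot: [0.0, 0.733, 0.68, -0.0]
contact_force: [-0.9, 0.2, -0.0]
gripper_width: 1.002
grip_force: 0.0
clock: 4.1
ee_pos: [0.6025, -0.2319, 0.4047]
tcp_rot: [-0.0, 0.571, 0.821, 0.0]
contact_force: [0.0, -0.4, 0.1]
gripper_width: 1.0
grip_force: 0.0
[ 0.60253952 -0.23186147  0.40465251] [[-0.348, 0.938, -0.0], [0.938, 0.348, 0.0], [0.0, 0.0, -1.0]] [ 0.5600194   0.53356393 -0.4230261   1.77242993  0.27102709  0.89336718
  0.37314633]
stock 2345 [ 597.1 -213.3] [ 20.4 139.4] mean [ 0.5974 -0.2137] 0.0381 dir 111.37452136780428 [-0.4844 -0.3478] lat [-0.4883 -0.4687]
blade 298 [ 578.7 -165.1] [ 3.  35.8] mean [ 0.5785 -0.1648] 0.1701 dir 111.6036127594329 [-0.3839 -0.3487] lat [-0.4787 -0.4758]
```

View pics/w1.png

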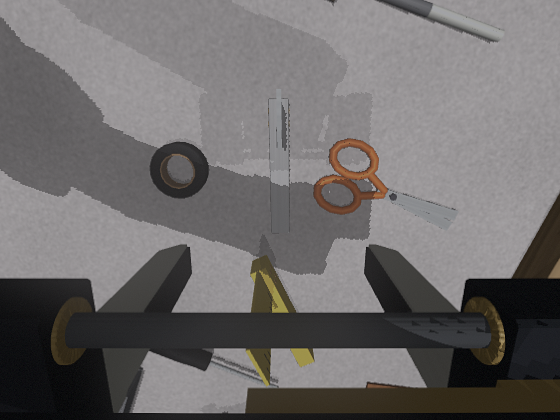

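The view shows the stock upright at (280,100)–(280,232). The tape roll is at (180,170) and a scissors handle at (337,195), close to the stock, so I need a partial opening. I'll measure how much room the fingers have.

```bash
python3 - <<'E'
from h import *
p=grab_frame('wrist'); X,u,v=cloud(p); a=np.deg2rad(111.4); s=np.array([np.cos(a),np.sin(a)]); n=np.array([-s[1],s[0]])
o=np.array([.5977,-.2133]); q=X[:,:2]-o; sx,sy=q@s*1e3,q@n*1e3
rgb=p['frame'][v,u].astype(int); 
orange=(rgb[:,0]>rgb[:,2]+50)&(sy*0==0)&(abs(sx)<120)&(abs(sy)<120)
for x in range(-75,40,10):
    k=(abs(sx-x)<5)&orange; k2=(abs(sx-x)<5)&(X[:,2]>.008)&(abs(sy)<110)
    k3=k2&(abs(sy)>14)
    print(x,'orange',(sy[k].min().round(),sy[k].max().round()) if k.any() else '', 'tallstuff',sorted(set((sy[k3]//10*10).astype(int))))
T=R.from_quat(get_state()['tcp_rot'],scalar_first=True).as_matrix()
for gx in(-25,-30,-40):
    g=o+s*gx/1e3; d=np.array([*g,.167+.024])-get_state()['ee_pos']; print(gx,(T.T@d/.03).round(2))
E
```

```text
-75 orange  tallstuff []
-65 orange  tallstuff []
-55 orange (np.float64(-88.0), np.float64(-51.0)) tallstuff [np.int64(-90), np.int64(-80), np.int64(-70), np.int64(-60), np.int64(-50)]
-45 orange (np.float64(-117.0), np.float64(-43.0)) tallstuff [np.int64(-110), np.int64(-100), np.int64(-90), np.int64(-70), np.int64(-60), np.int64(-50)]
-35 orange (np.float64(-120.0), np.float64(-40.0)) tallstuff [np.int64(-110), np.int64(-100), np.int64(-90), np.int64(-50), np.int64(-40), np.int64(50), np.int64(90), np.int64(100)]
-25 orange (np.float64(-119.0), np.float64(-40.0)) tallstuff [np.int64(-110), np.int64(-90), np.int64(-80), np.int64(-70), np.int64(-60), np.int64(-50), np.int64(40), np.int64(50), np.int64(80), np.int64(90), np.int64(100)]
-15 orange (np.float64(-113.0), np.float64(-44.0)) tallstuff [np.int64(-110), np.int64(-100), np.int64(-90), np.int64(-80), np.int64(-70), np.int64(-60), np.int64(-50), np.int64(40), np.int64(50), np.int64(60), np.int64(80), np.int64(90), np.int64(100)]
-5 orange (np.float64(-110.0), np.float64(-59.0)) tallstuff [np.int64(-110), np.int64(-100), np.int6
[... 314 characters left out ...]
), np.int64(20), np.int64(30), np.int64(40), np.int64(50), np.int64(60), np.int64(80), np.int64(90)]
15 orange (np.float64(-107.0), np.float64(-45.0)) tallstuff [np.int64(-110), np.int64(-100), np.int64(-90), np.int64(-80), np.int64(-70), np.int64(-60), np.int64(-50), np.int64(-40), np.int64(-30), np.int64(-20), np.int64(10), np.int64(20), np.int64(30), np.int64(40), np.int64(50), np.int64(60), np.int64(70), np.int64(80), np.int64(90), np.int64(100)]
25 orange (np.float64(-98.0), np.float64(-61.0)) tallstuff [np.int64(-100), np.int64(-90), np.int64(-80), np.int64(-70), np.int64(90), np.int64(100)]
35 orange  tallstuff []
-25 [-0.2   0.07  7.12]
-30 [-0.37  0.08  7.12]
-40 [-0.7   0.08  7.12]
```

```bash
python3 -m pendant '{"offset":[[-0.3,0.08,0],[0,0,0.8],[0,0,0.9],[0,0,0.9],[0,0,0.9],[0,0,0.9],[0,0,0.9],[0,0,0]],"rotation":[[0,0,-0.01],[0,0,0],[0,0,0],[0,0,0],[0,0,0],[0,0,0],[0,0,0],[0,0,0]]}' 0.35
python3 -m pendant '{"offset":[[0,0,0.8],[0,0,0.6],[0,0,0.42],[0,0,0],[0,0,0]],"rotation":[[0,0,0],[0,0,0],[0,0,0],[0,0,0],[0,0,0]]}'
python3 -m pendant '{"offset":[[0,0,0],[0,0,0],[0,0,0],[0,0,0],[0,0,0],[0,0,0]],"rotation":[[0,0,0],[0,0,0],[0,0,0],[0,0,0],[0,0,0],[0,0,0]]}' 0 50
```

```text
clock: 5.0
ee_pos: [0.6074, -0.2392, 0.2424]
tcp_rot: [-0.002, 0.565, 0.825, -0.001]
contact_force: [0.2, 0.8, 0.1]
gripper_width: 0.373
grip_force: 0.0
clock: 5.5
ee_pos: [0.6085, -0.2392, 0.1919]
tcp_rot: [0.0, 0.565, 0.825, 0.0]
contact_force: [0.3, 0.2, -0.1]
gripper_width: 0.354
grip_force: 0.0
clock: 6.1
ee_pos: [0.6082, -0.2394, 0.1921]
tcp_rot: [0.001, 0.565, 0.825, -0.0]
contact_force: [-1.3, -0.0, 6.5]
gripper_width: 0.208
grip_force: 50.0
```

```bash
python3 -m pendant '{"offset":[[0,0,-0.4],[0,0,-0.8],[0,0,-0.9],[0,0,-0.9],[0,0,0]],"rotation":[[0,0,0],[0,0,0],[0,0,0],[0,0,0],[0,0,0]]}'
python3 -m pendant '{"offset":[[0.5,0.1,0],[0.8,0.16,0],[0.85,0.17,0],[0.85,0.17,0],[0.85,0.17,0],[0.85,0.17,0],[0.85,0.17,0],[0.85,0.17,0]],"rotation":[[0,0,0],[0,0,0],[0,0,0],[0,0,0],[0,0,0],[0,0,0],[0,0,0],[0,0,0]]}'
python3 -m pendant '{"offset":[[0.85,0.17,0],[0.85,0.17,0],[0.8,0.17,0],[0.57,0.12,0],[0,0,0],[0,0,0],[0,0,0],[0,0,0]],"rotation":[[0,0,0],[0,0,0],[0,0,0],[0,0,0],[0,0,0.12],[0,0,0.13],[0,0,0.13],[0,0,0.13]]}'
cat > board.py <<'E'
from h import *
import sys
from scipy.optimize import minimize_scalar
s=get_state(); T=R.from_quat(s['tcp_rot'],scalar_first=True).as_matrix(); print(s['ee_pos'],np.rad2deg(np.arctan2(T[1,0],T[0,0])),s['contact_force'])
p=grab_frame('wrist'); save(p,sys.argv[1]); X,u,v=cloud(p)
k=(X[:,2]>.02)&(X[:,2]<.028)&(X[:,0]>.48)&(X[:,0]<.68)&(X[:,1]>-.0)&(X[:,1]<.36)
rgb=p['frame'][v,u].astype(int); k&=(rgb[:,0]>rgb[:,2]+15)
q=X[k][:,:2]
def w(a): 
    n=[-np.sin(a),np.cos(a)]; return np.ptp(np.percentile(q@n,[.5,99.5]))
A=np.linspace(1.35,1.52,60); a=A[np.argmin([w(x) for x in A])]
e=np.array([np.cos(a),np.sin(a)]);n=np.array([-e[1],e[0]])
print('board',len(q),np.rad2deg(a),w(a),'lat',np.percentile(q@n,[.5,99.5]),'lon',np.percentile(q@e,[.5,99.5]))
# stock in hand and post face, in tool frame (mm)
Y=(X-s['ee_pos'])@T*1e3
k=(abs(Y[:,1])<14)&(Y[:,0]>25)&(Y[:,0]<115)&(Y[:,2]>140)&(Y[:,2]<170)
print('stock/blade low',k.sum(),np.percentile(Y[k],[1,50,99],axis=0).round(1).tolist() if k.any() else '')
k=(abs(Y[:,1])<14)&(Y[:,0]>25)&(Y[:,0]<120)&(Y[:,2]<60)&(Y[:,2]>0)
print('blade top',k.sum(),np.percentile(Y[k],[1,50,99],axis=0).round(1).tolist() if k.any() else '')
E
python3 board.py w2.png
```

```text
clock: 6.6
ee_pos: [0.6089, -0.2394, 0.285]
tcp_rot: [0.003, 0.565, 0.825, 0.001]
contact_force: [0.5, 0.1, -3.2]
gripper_width: 0.212
grip_force: 50.0
clock: 7.4
ee_pos: [0.5731, -0.0443, 0.2797]
tcp_rot: [-0.001, 0.565, 0.825, -0.001]
contact_force: [1.1, 0.3, -3.9]
gripper_width: 0.211
grip_force: 50.0
clock: 8.2
ee_pos: [0.5575, 0.0473, 0.2798]
tcp_rot: [-0.001, 0.756, 0.654, -0.001]
contact_force: [0.3, 0.8, -3.7]
gripper_width: 0.214
grip_force: 50.0
[0.55749635 0.04733528 0.27975996] 81.72614885691694 [ 0.25072663  0.7581935  -3.66980527]
board 22088 82.13689883417803 0.0889347239613838 lat [-0.59145928 -0.50252456] lon [0.09165741 0.26481868]
stock/blade low 7386 [[26.1, -9.6, 152.5], [74.0, -0.2, 154.1], [98.0, 9.9, 155.7]]
blade top 0
```

View pics/w2.png

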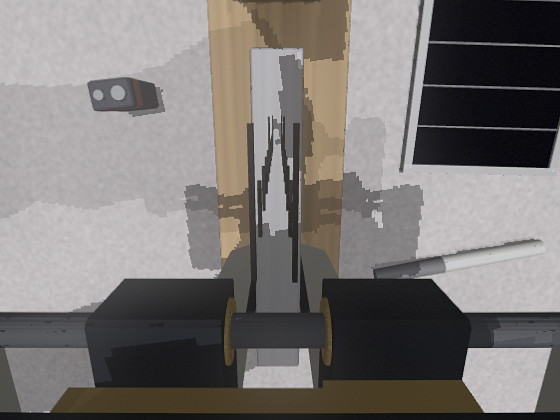

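Square held centred and in line over the board; heel ~40 mm short of the corner. Lowering.

```bash
python3 -m pendant '{"offset":[[0,0.04,0.3],[0,0,0.5],[0,0,0.5],[0,0,0.4],[0,0,0.2],[0,0,0.1],[0,0,0],[0,0,0]],"rotation":[[0,0,-0.007],[0,0,0],[0,0,0],[0,0,0],[0,0,0],[0,0,0],[0,0,0],[0,0,0]]}'
python3 -m pendant '{"offset":[[0,0,0.04],[0,0,0.04],[0,0,0.04],[0,0,0]],"rotation":[[0,0,0],[0,0,0],[0,0,0],[0,0,0]]}'
```

```text
clock: 9.05
ee_pos: [0.56, 0.0463, 0.2214]
tcp_rot: [0.0, 0.752, 0.659, 0.0]
contact_force: [0.5, 0.0, -2.5]
gripper_width: 0.214
grip_force: 50.0
clock: 9.45
ee_pos: [0.5599, 0.0463, 0.2175]
tcp_rot: [0.0, 0.753, 0.659, -0.0]
contact_force: [-0.7, -0.2, -2.1]
gripper_width: 0.215
grip_force: 50.0
```

```bash
for i in 1; do python3 -m pendant '{"offset":[[0,0,0.03],[0,0,0],[0,0,0]],"rotation":[[0,0,0],[0,0,0],[0,0,0]]}'; done
python3 -m pendant '{"offset":[[0,0,0.03],[0,0,0],[0,0,0]],"rotation":[[0,0,0],[0,0,0],[0,0,0]]}'
python3 -m pendant '{"offset":[[0,0,0.03],[0,0,0],[0,0,0]],"rotation":[[0,0,0],[0,0,0],[0,0,0]]}'
python3 -c "
from h import *;s=get_state();print(s['torque'],s['contact_force'])"
```

```text
clock: 9.75
ee_pos: [0.5599, 0.0463, 0.2166]
tcp_rot: [-0.0, 0.753, 0.659, -0.0]
contact_force: [0.4, -0.9, -2.7]
gripper_width: 0.211
grip_force: 50.0
clock: 10.05
ee_pos: [0.5599, 0.0463, 0.216]
tcp_rot: [0.0, 0.753, 0.659, 0.0]
contact_force: [-1.8, 0.7, 4.8]
gripper_width: 0.209
grip_force: 50.0
clock: 10.35
ee_pos: [0.5598, 0.0463, 0.216]
tcp_rot: [0.0, 0.752, 0.659, 0.0]
contact_force: [-3.0, -1.1, 16.9]
gripper_width: 0.215
grip_force: 50.0
[-0.13798827  0.9629392   0.02823576] [-2.95166505 -1.0785746  16.92264001]
```

```bash
python3 -m pendant '{"offset":[[0.1,0,-0.015],[0.2,0,0],[0.2,0,0],[0.2,0,0],[0.1,0,0],[0,0,0],[0,0,0]],"rotation":[[0,0,0],[0,0,0],[0,0,0],[0,0,0],[0,0,0],[0,0,0],[0,0,0]]}'
python3 -m pendant '{"offset":[[0.06,0,0],[0.06,0,0],[0.06,0,0],[0.06,0,0],[0.06,0,0],[0,0,0],[0,0,0]],"rotation":[[0,0,0],[0,0,0],[0,0,0],[0,0,0],[0,0,0],[0,0,0],[0,0,0]]}'
python3 - <<'E'
from h import *
p=grab_frame('side'); cv2.imwrite('pics/s2.png',cv2.resize(p['frame'][160:300,190:330],None,fx=4.2,fy=4.2,interpolation=cv2.INTER_CUBIC)[:,:,::-1])
s=get_state();print(s['torque'],s['contact_force'])
E
```

```text
clock: 11.05
ee_pos: [0.5634, 0.0689, 0.216]
tcp_rot: [0.001, 0.753, 0.658, -0.0]
contact_force: [-1.0, -5.8, 10.5]
gripper_width: 0.217
grip_force: 50.0
clock: 11.75
ee_pos: [0.5646, 0.077, 0.216]
tcp_rot: [0.001, 0.753, 0.658, -0.001]
contact_force: [-1.7, -7.5, 11.8]
gripper_width: 0.212
grip_force: 50.0
[-1.50795555  0.24394541 -0.02081838] [-1.10509084 -8.05161237 10.32625334]
```

View pics/s2.png

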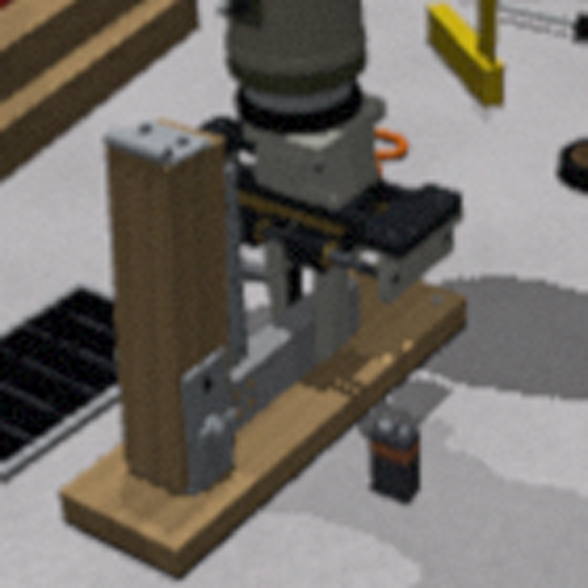

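Side view: blade is touching the post's upper part, with a gap still at the bottom (crop (235,370)). About 10 mm to go, in small steps.

```bash
python3 -m pendant '{"offset":[[0.05,0,0],[0.05,0,0],[0.05,0,0],[0.05,0,0],[0,0,0]],"rotation":[[0,0,0],[0,0,0],[0,0,0],[0,0,0],[0,0,0]]}'
python3 -m pendant '{"offset":[[0.03,0,0],[0,0,0],[0,0,0]],"rotation":[[0,0,0],[0,0,0],[0,0,0]]}'
python3 -m pendant '{"offset":[[0.03,0,0],[0,0,0],[0,0,0]],"rotation":[[0,0,0],[0,0,0],[0,0,0]]}'
python3 -c "
from h import *;s=get_state();print(s['torque'],s['contact_force'],s['ee_pos']@np.array([.1369,.9906,0]))"
```

```text
clock: 12.3
ee_pos: [0.5654, 0.0828, 0.216]
tcp_rot: [0.001, 0.753, 0.658, -0.001]
contact_force: [-1.4, -7.6, 11.5]
gripper_width: 0.213
grip_force: 50.0
clock: 12.6
ee_pos: [0.5654, 0.0836, 0.216]
tcp_rot: [0.001, 0.753, 0.658, -0.001]
contact_force: [-1.3, -8.7, 11.7]
gripper_width: 0.213
grip_force: 50.0
clock: 12.9
ee_pos: [0.5656, 0.0844, 0.2161]
tcp_rot: [0.001, 0.753, 0.658, -0.001]
contact_force: [-1.6, -8.4, 11.6]
gripper_width: 0.212
grip_force: 50.0
[-1.68556789e+00  1.56385197e-01 -1.11768837e-03] [-1.57820694 -8.36515659 11.64968348] 0.16105817642007175
```

```bash
python3 -m pendant '{"offset":[[0.03,0,0],[0,0,0],[0,0,0]],"rotation":[[0,0,0],[0,0,0],[0,0,0]]}' | sed -n 2,4p
python3 -m pendant '{"offset":[[0.03,0,0],[0,0,0],[0,0,0]],"rotation":[[0,0,0],[0,0,0],[0,0,0]]}'| sed -n 2,4p
python3 -m pendant '{"offset":[[0.03,0,0],[0,0,0],[0,0,0]],"rotation":[[0,0,0],[0,0,0],[0,0,0]]}'| sed -n 2,4p
python3 -c "
from h import *;s=get_state();print(s['torque'],s['contact_force'],s['ee_pos']@np.array([.1369,.9906,0]))"
```

```text
ee_pos: [0.5657, 0.0853, 0.216]
tcp_rot: [0.001, 0.753, 0.658, -0.001]
contact_force: [-0.5, -8.8, 11.2]
ee_pos: [0.5658, 0.0858, 0.216]
tcp_rot: [0.001, 0.754, 0.657, -0.001]
contact_force: [-1.4, -10.2, 11.5]
ee_pos: [0.5659, 0.086, 0.216]
tcp_rot: [0.002, 0.754, 0.657, -0.001]
contact_force: [-1.6, -12.6, 12.3]
[-2.33149181  0.2001723   0.04634253] [ -1.57791952 -12.63599129  12.25087771] 0.1626908936600595
```

```bash
python3 -m pendant '{"offset":[[0.02,0,0.03],[0,0,0],[0,0,0],[0,0,0]],"rotation":[[0,0,0],[0,0,0],[0,0,0],[0,0,0]]}'
cat > st.py <<'E'
from h import *
import sys
s=get_state();T=R.from_quat(s['tcp_rot'],scalar_first=True).as_matrix();print('tau tool',(T.T@s['torque']).round(2),'F tool',(T.T@s['contact_force']).round(1),'e',s['ee_pos']@np.array([.1369,.9906,0]),'x-axis z',T[2,0].round(4),'y-axis z',T[2,1].round(4),'ang',np.rad2deg(np.arctan2(T[1,0],T[0,0])))
a=np.deg2rad(82.1);e=np.array([np.cos(a),np.sin(a)]);n=np.array([-e[1],e[0]])
for c in('side','scene'):
    p=grab_frame(c); X,u,v=cloud(p)
    le=X[:,:2]@e;la=X[:,:2]@n+.547
    k=(X[:,2]>.07)&(X[:,2]<.225)&(le>.23)&(le<.34)&(abs(la)<.035)
    # side face of post: fit per-height mean of extreme along e
    out=[]
    for z in np.arange(.08,.225,.01):
        m=k&(abs(X[:,2]-z)<.005); 
        if m.sum()>20: out.append((z,*np.percentile(le[m],[3,50,97])))
    o=np.array(out); print(c,[np.polyfit(o[:,0],o[:,i],1)[0].round(4) for i in(1,2,3)],'(lean=-slope)', 'mid at .15',np.interp(.15,o[:,0],o[:,1]).round(4),np.interp(.15,o[:,0],o[:,3]).round(4))
    if len(sys.argv)>1 and c=='side': cv2.imwrite('pics/'+sys.argv[1],cv2.resize(p['frame'][160:300,190:330],None,fx=4.2,fy=4.2,interpolation=cv2.INTER_CUBIC)[:,:,::-1])
E
python3 st.py s3.png
```

```text
clock: 14.2
ee_pos: [0.5658, 0.0862, 0.216]
tcp_rot: [0.002, 0.754, 0.657, -0.002]
contact_force: [-3.2, -14.8, 24.1]
gripper_width: 0.218
grip_force: 50.0
tau tool [ 0.42 -2.82 -0.11] F tool [-15.2  -1.1 -24. ] e 0.1628097626242849 x-axis z -0.0048 y-axis z 0.0007 ang 82.15380069522175
side [np.float64(0.1651), np.float64(0.0123), np.float64(-0.0012)] (lean=-slope) mid at .15 0.2382 0.3063
scene [np.float64(0.1756), np.float64(0.0132), np.float64(-0.0014)] (lean=-slope) mid at .15 0.2331 0.3052
```

View pics/s3.png

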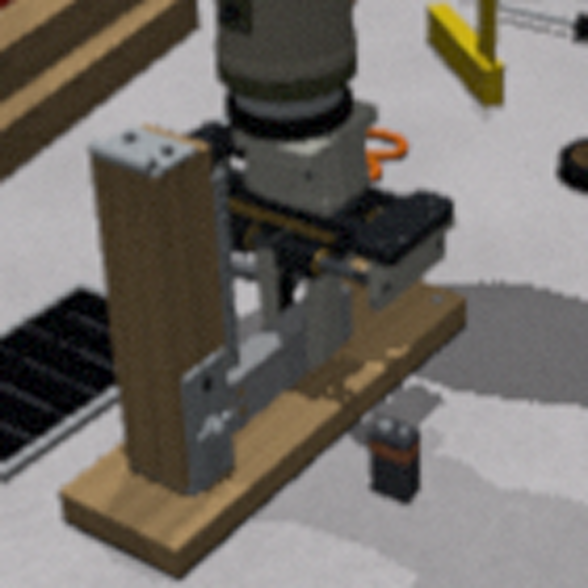

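Post now looks upright (outer-face slope ≈ 0.001) and the blade is flush. The wrist is deflected 0.005 rad heel-down; I'll level that out.

```bash
python3 -m pendant '{"offset":[[-0.02,0,0],[0,0,0],[0,0,0],[0,0,0]],"rotation":[[0,0.005,0],[0,0,0],[0,0,0],[0,0,0]]}'; python3 st.py; python3 st.py
```

```text
clock: 14.7
ee_pos: [0.5657, 0.0854, 0.216]
tcp_rot: [0.0, 0.754, 0.657, 0.0]
contact_force: [-4.3, -15.8, 25.0]
gripper_width: 0.209
grip_force: 50.0
tau tool [ 0.36 -3.33 -0.07] F tool [-16.2  -2.  -25. ] e 0.16205615554809358 x-axis z -0.0001 y-axis z 0.0006 ang 82.15348160158263
side [np.float64(0.1721), np.float64(0.0096), np.float64(0.0012)] (lean=-slope) mid at .15 0.2372 0.3065
scene [np.float64(0.1871), np.float64(0.0088), np.float64(-0.0046)] (lean=-slope) mid at .15 0.2313 0.3054
tau tool [ 0.29 -3.27 -0.14] F tool [-14.8  -1.6 -24.1] e 0.1620639871709813 x-axis z -0.0001 y-axis z 0.0006 ang 82.15262738876109
side [np.float64(0.1616), np.float64(0.0121), np.float64(-0.0018)] (lean=-slope) mid at .15 0.2345 0.3068
scene [np.float64(0.147), np.float64(0.0038), np.float64(-0.0031)] (lean=-slope) mid at .15 0.2341 0.3053
```

```bash
cat > pl.py <<'E'
from h import *
a=np.deg2rad(82.13);e=np.array([np.cos(a),np.sin(a)]);n=np.array([-e[1],e[0]])
def slope(A,B): # robust B = c + kA
    for _ in range(4):
        k=np.polyfit(A,B,1); r=abs(B-np.polyval(k,A)); m=r<max(2.5*np.median(r),1e-4); A,B=A[m],B[m]
    return k[0],len(A),r.std()
for c in('side','scene'):
    o=[];g=[]
    for i in range(5):
        p=grab_frame(c); X,u,v=cloud(p); le=X[:,:2]@e;la=X[:,:2]@n+.547;z=X[:,2]
        m=(le>.298)&(le<.314)&(abs(la)<.018)&(z>.08)&(z<.225)
        if m.sum()>50: o.append(slope(z[m],le[m]))
        b=(abs(z-.024)<.005)&(abs(la)<.04)&(((le>.05)&(le<.14))|((le>.315)&(le<.338)))
        g.append(slope(le[b],z[b]))
    o=np.array(o);g=np.array(g); print(c,'outer face de/dz',o.mean(0).round(4) if len(o) else None,o[:,0].std() if len(o) else '','board dz/de',g.mean(0).round(4),g[:,0].std())
    if len(o): print('lean',-(o[:,0].mean()+g[:,0].mean()).round(4))
E
python3 pl.py
```

```text
side outer face de/dz [-1.700e-03  4.944e+02  4.000e-04] 0.0004738594708015497 board dz/de [-1.600e-03  4.074e+02  5.000e-04] 0.0006268321728854357
lean 0.0033
scene outer face de/dz [-2.60e-03  4.24e+02  4.00e-04] 0.0011344727136753724 board dz/de [-4.400e-03  2.832e+02  6.000e-04] 0.00045006465507016995
lean 0.0071
```

Camera hints at 3–7 mrad remaining lean, and the centre of pressure sits near the stock's tail. I'll bias pressure toward the heel and see where the lean plateaus.

```bash
python3 -m pendant '{"offset":[[0.03,0,0],[0,0,0],[0,0,0],[0,0,0]],"rotation":[[0,-0.008,0],[0,0,0],[0,0,0],[0,0,0]]}' | head -1; python3 st.py|head -1; python3 pl.py
python3 -m pendant '{"offset":[[0.025,0,0],[0,0,0],[0,0,0],[0,0,0]],"rotation":[[0,-0.006,0],[0,0,0],[0,0,0],[0,0,0]]}'|head -1;  python3 st.py|head -1; python3 pl.py
```

```text
clock: 15.8
tau tool [ 0.39 -2.65 -0.06] F tool [-14.4  -1.9 -23.3] e 0.1633485584316385 x-axis z -0.0075 y-axis z 0.0008 ang 82.17212635525092
side outer face de/dz [-1.800e-03  5.038e+02  4.000e-04] 0.0003208985590191136 board dz/de [-1.20e-03  3.86e+02  4.00e-04] 0.0004990833757109103
lean 0.003
scene outer face de/dz [-2.600e-03  4.072e+02  4.000e-04] 0.0005766355640694473 board dz/de [-4.400e-03  2.854e+02  6.000e-04] 0.0010779765324845174
lean 0.007
clock: 16.8
tau tool [ 0.41 -2.36 -0.11] F tool [-13.8  -1.8 -21.1] e 0.16440314545516133 x-axis z -0.0131 y-axis z 0.0009 ang 82.18643464341466
side outer face de/dz [-2.300e-03  5.118e+02  4.000e-04] 0.0008369351352428651 board dz/de [-1.300e-03  3.864e+02  4.000e-04] 0.00057346119590141
lean 0.0036
scene outer face de/dz [-2.600e-03  4.258e+02  4.000e-04] 0.0009639782483853961 board dz/de [-4.100e-03  2.872e+02  6.000e-04] 0.0005085963198425664
lean 0.0067
```

Post lean is unchanged over 13 mrad of tool tilt, so the stock is flat and the offset is camera bias. One slightly firmer push, hold, and a final check.

```bash
python3 -m pendant '{"offset":[[0.03,0,0.01],[0,0,0],[0,0,0],[0,0,0],[0,0,0],[0,0,0],[0,0,0],[0,0,0]],"rotation":[[0,0,0],[0,0,0],[0,0,0],[0,0,0],[0,0,0],[0,0,0],[0,0,0],[0,0,0]]}';  python3 st.py s4.png; python3 pl.py
```

```text
clock: 18.2
ee_pos: [0.566, 0.0879, 0.2158]
tcp_rot: [0.005, 0.754, 0.657, -0.005]
contact_force: [-4.3, -15.1, 25.2]
gripper_width: 0.212
grip_force: 50.0
tau tool [ 0.51 -2.93 -0.14] F tool [-15.9  -2.2 -25. ] e 0.16460621999595212 x-axis z -0.0141 y-axis z 0.0007 ang 82.15376137618541
side [np.float64(0.13), np.float64(0.0062), np.float64(-0.0005)] (lean=-slope) mid at .15 0.2355 0.3068
scene [np.float64(0.1356), np.float64(0.0195), np.float64(-0.0022)] (lean=-slope) mid at .15 0.2356 0.3049
side outer face de/dz [-1.400e-03  5.194e+02  4.000e-04] 0.0006423901709204872 board dz/de [-1.500e-03  3.942e+02  5.000e-04] 0.0006583138866049255
lean 0.0029
scene outer face de/dz [-2.300e-03  4.272e+02  4.000e-04] 0.001198977159710191 board dz/de [-4.400e-03  2.838e+02  6.000e-04] 0.001414137872020784
lean 0.0067
```

View pics/s4.png

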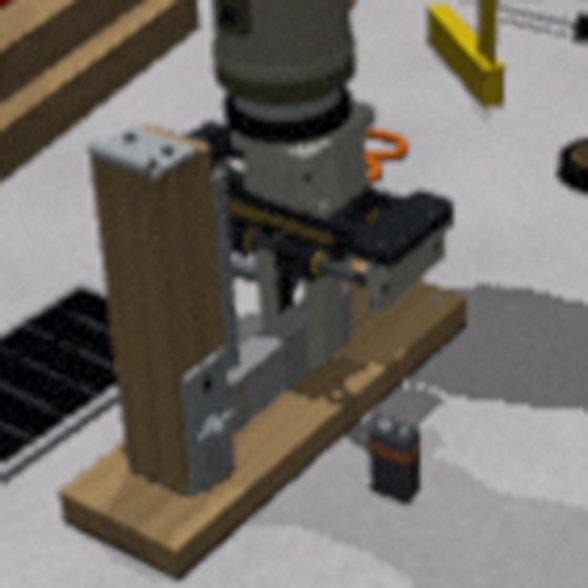

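The picture shows the blade flush on the post along its height (crop (225,260)) and the stock flat on the board (crop (270,370)). The battery is untouched, and forces are steady. Handing in.

```bash
python3 -c "
from rig import *
print(hand_in())"
```

```text
the job is handed in; nothing more can be done
None
```

Handed in at about 19 s: the arm still grips the aluminium square, pressed flat on the board (about 25 N) and against the post (about 16 N, including friction); the cameras read 3–7 mrad of lean, which I took as camera error because it stayed put as I tilted the tool.

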